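# Unpack the sterilised barber set and dock its carrier

## Task

Unpack the stack of sterilised salon things, one at a time from the top: set the yellow tin on the yellow mat, then the red case on the red mat, then the blue case on the blue mat, each wholly on its mat, in the middle and straight along it. Last, put the empty green carrier onto the black dock so that both its holes go over the two steel dowels and it lies flat on the dock. Keep everything upright, set it down gently, and leave the pink bottle and the green jar where they stand.

Things in the scene. Friction and masses are not known exactly. Their poses are not given: they have to be found in the camera images.
- tin: round closed yellow tin, 48 mm diameter, 24 mm high; top of the stack, standing on the red case. Origin at the centre of its underside, z up.
- red_case: closed red plastic case, 40 (x) by 84 (y) by 26 mm high, flat on top; second in the stack, lying on the blue case, the tin on it. Origin: centre of the underside; z up, y along the length; a half turn looks the same.
- blue_case: closed blue plastic case, 50 (x) by 118 (y) by 28 mm high, flat on top; third in the stack, lying on the green carrier, the red case on it. Origin: centre of the underside; z up, y along the length; a half turn looks the same.
- carrier: green plate at the foot of the stack, 190 mm long (y), top flat 14 mm up. Ends 80 mm wide (x), 14 thick, y 39 to 95 mm either side, each with a 12 mm through hole at x 0, y +75 / -75 mm. Between them a waist 46 mm wide (x), 9 thick, its underside 5 mm above the carrier's: grip here across x. Origin: centre of the underside; z up, y along the length; a half turn looks the same.
- dock: fixed black base, 100 (x) by 200 (y) by 20 mm high, green stripes on top; two upright steel dowels, 8 mm diameter, at x 0, y +75 / -75 mm rise 26 mm above its top, the last 8 mm tapered. The carrier goes on either way round; home, its origin is 20 mm above the dock's. Origin: centre of the underside; z up, y along the length; a half turn looks the same.
- yellow_mat: fixed round yellow mat, 68 mm diameter, 3 mm thick, a white ring marking the tin's place. Origin at the centre of its underside.
- red_mat: fixed red mat, 60 (x) by 104 (y) by 3 mm thick, a white outline marking the case's place. Origin: centre of the underside; z up, y along the length; a half turn looks the same.
- blue_mat: fixed blue mat, 70 (x) by 138 (y) by 3 mm thick, a white outline marking the case's place. Origin: centre of the underside; z up, y along the length; a half turn looks the same.
- lotion: loose pink bottle, 56 mm diameter, 150 mm high, a bystander to leave alone. Origin at the centre of its underside.
- jar: loose green glass jar with a steel lid, 64 mm diameter, 75 mm high, a bystander to leave alone. Origin at the centre of its underside.
There are look-alikes about, which are no part of the job. Of the things shaped like the blue_case, the blue one is meant.

How it is judged:
On the way, in this order (a step that is already met when the one before it is completed fails the run):
1. the tin stands released on the yellow mat (horizontal distance between tin and yellow_mat below 0.014 m and z of tin in the frame of yellow_mat below 0.006 m and angle between tin's own z axis and vertical below 0.1 rad and linear speed of tin below 0.03 m/s and contact force between the fingers and tin below 0.1 N), for 0.2 s.
2. the red case lies released on the red mat (horizontal distance between red_case and red_mat below 0.015 m and z of red_case in the frame of red_mat below 0.006 m and angle between red_case's own z axis and vertical below 0.1 rad and linear speed of red_case below 0.03 m/s and contact force between the fingers and red_case below 0.1 N and angle between the y axis of red_case and the y axis of red_mat, either way round below 0.25 rad), for 0.2 s.
3. the blue case lies released on the blue mat (horizontal distance between blue_case and blue_mat below 0.015 m and z of blue_case in the frame of blue_mat below 0.006 m and angle between blue_case's own z axis and vertical below 0.1 rad and linear speed of blue_case below 0.03 m/s and contact force between the fingers and blue_case below 0.1 N and angle between the y axis of blue_case and the y axis of blue_mat, either way round below 0.2 rad), for 0.2 s.
At the end, for the whole second after the job is handed in: At rest, released: tin within 14 mm of the yellow mat's centre; red case within 15 mm and 0.25 rad of its mat; blue case within 15 mm and 0.2 rad of its mat; carrier flat on the dock over both dowels (centre within 5 mm, 0.06 rad, at most 3.5 mm proud) (all of step 1 and all of step 2 and all of step 3 and horizontal distance between carrier and dock below 0.005 m and z of carrier in the frame of dock below 0.0235 m and angle between the y axis of carrier and the y axis of dock, either way round below 0.06 rad and angle between carrier's own z axis and vertical below 0.05 rad and linear speed of carrier below 0.03 m/s and contact force between the fingers and carrier below 0.1 N); the robot touches nothing.
It fails at once if the pink bottle or the green jar moved more than 20 mm (distance of any of lotion, jar from where it was at the start of the episode above 0.02 m).
It fails at once if the tin, a case or the carrier tipped by more than 0.6 rad (angle between any of tin, red_case, blue_case, carrier's own z axis and vertical above 0.6 rad).
It fails at once if a thing dropped or slammed onto its place (faster than 0.7 m/s within 50 mm of it) ((linear speed of tin above 0.7 m/s and horizontal distance between tin and yellow_mat below 0.05 m and z of tin in the frame of yellow_mat below 0.05 m) or (linear speed of red_case above 0.7 m/s and horizontal distance between red_case and red_mat below 0.05 m and z of red_case in the frame of red_mat below 0.05 m) or (linear speed of blue_case above 0.7 m/s and horizontal distance between blue_case and blue_mat below 0.05 m and z of blue_case in the frame of blue_mat below 0.05 m) or (linear speed of carrier above 0.7 m/s and horizontal distance between carrier and dock below 0.05 m and z of carrier in the frame of dock below 0.05 m)).
It also fails if it takes over 136 s, if anything falls off the work surface, if the arm or the gripper's body presses on something with over 40 N, if the wrist force passes 120 N, or if a joint passes its speed limit or range.

## Robot

A 6-joint arm with a two-finger parallel gripper is mounted at the origin on the work surface. World frame = base frame: x ahead of the robot, y to its left, z up, the work surface at z = 0. Lengths are in m, angles in rad, forces in N, time in s.
With the tool pointing down it reaches from about 0.25 to 0.775 m from the base axis. Payload 8.9 kg.
Tool frame: the origin (TCP) lies midway between the tips of the shut fingers; the grasp point (between the pads) lies 19 mm behind it (ctrl.hold_point_z is the distance from the TCP to the grasp point, in m); z points along the fingers, y is the line along which they close (so a half turn about z gives the same grasp; the last joint's range is limited). The gripper opens to 85 mm and grips with 20 to 120 N. Pads are 22 mm wide; open, the fingers measure 114 mm over their backs; the gripper's body (76 mm by 85 mm) begins 54 mm behind the grasp point. The pads swing forward as they close: fully open they stand 13 mm farther back than shut.
Start: joints at [1.164, 0.291, -0.153, 1.127, 0, 1.431], TCP at [0.139, 0.506, 0.231] pointing down, gripper open.
Joint ranges: [-2.52, 2.52], [-0.91, 1.74], [-1.3, 1.37], [-1.96, 2.02], [-1.52, 1.47], [-3.14, 3.14]. Speed limits (rad/s): [2.22, 2.22, 2.79, 3.14, 3.14, 3.14].

## Interface

Orientations are given as [roll, pitch, yaw] about the fixed x, y, z axes, in that order (R = Rz(yaw) Ry(pitch) Rx(roll)).
In Python, from rig import ctrl gives the robot as it stands.
- The arm moves only by the tool jog_arm, never from a script. Its argument "moves" is one flat list of numbers, 4 for each row, row after row: the shift along the tool's x, y, z in m, then the turn about the tool's z in degrees. A call has exactly 5 rows; each row shifts and turns the commanded pose from where the row before left it, along the tool's axes as they then stand; what a row does not reach is not made up. A row lasts 1/10 s, in which the tool goes at most 50 mm and 8.59 degrees, less where a joint would pass 70% of its speed; a pose out of reach is approached as far as the arm can. A call with a gripper value outside its range is refused whole. "claw" is the finger opening in m, from 0 to 0.0854, set as the call begins (left out, the last holds). The fingers move at their own pace and stop on an object; the grip force is fixed at half the most. Time passes only in rows, so rows that do not move let the fingers close, or fill a call up. It gives the time, the measured TCP pose, the force, the opening and the grip force at its end, in the units of the state.
- ctrl.read_state(): the state, without advancing time (a new reading comes with each control period).
- ctrl.read_camera(name): name is "side" or "top" or "wrist"; returns a dict with "frame" (384x512x3 uint8, red, green, blue), "depth" (384x512 float32, m along the optical axis (not along the pixel's ray), 0 where there is no reading), "fx", "fy", "cx", "cy" (pixels), "R" (3x3) and "t" (3): a world point X has camera coordinates R X + t. Camera axes: x right, y down, z forward; pixel columns grow to the right and rows downward; lengths in m; the calibration is good to about 2 mm. A picture is of the moment at which its call begins.
- ctrl.hand_in(): hands the job in; it is judged then, once.
The state is a dict: "time_s": time; "qpos": joint angles; "dq": joint speeds; "effort": joint torques, N m; "position": TCP position; "orientation": TCP orientation; "contact_force": force on the tool from outside, world axes, zero at the start; "wrist_torque": the same for the moment, N m; "grip_width": finger opening in m; "grip_force": force on a finger pad.
Only numpy, scipy, OpenCV 4.12 (cv2) and the standard library are available. Lean on these libraries where they do the work, as an engineer would, in place of code of your own. Each camera call takes 0.05 s, during which the arm holds its last target. There are 200 camera calls.

## Working session

There is one attempt and no reset: what is moved stays moved. The work goes in short steps, Python scripts to look and compute and a tool call to move; the robot and the scene stay as the last step left them, time stands still between calls to the robot, and variables do not carry over. Pictures are saved under pics/ and viewed, at most 14 in all, crops included, and the job is handed in when it is done.

Besides the shell and the picture viewer there is one more tool, called after "Emit:" as name(argument=value, ...) on one line, values as JSON. jog_arm: Moves the arm, as the interface text tells. Its arguments: {"type":"object","properties":{"moves":{"type":"array","items":{"type":"number"}},"claw":{"type":"number"}},"required":["moves"]}

```bash
ls; mkdir -p pics; python3 - <<'E'
from rig import ctrl
import cv2,numpy as np
for n in("top","side"):
    c=ctrl.read_camera(n); np.savez(f"{n}0.npz",**c); cv2.imwrite(f"pics/{n}0.png",c["frame"][...,::-1]); print(n,c["fx"],c["cx"],c["cy"],c["R"].round(3).tolist(),c["t"])
s=ctrl.read_state();print(s)
E
```

```text
pics
top 392.1552071664923 255.8443082846723 188.11961252784354 [[0.013, -1.0, -0.004], [-0.995, -0.013, -0.102], [0.102, 0.005, -0.995]] [0.03336105 0.48747343 1.19772722]
side 461.4070280852337 250.3466858458702 190.9007742797669 [[0.679, -0.734, -0.014], [-0.514, -0.461, -0.723], [0.524, 0.499, -0.69]] [-0.27984631  0.30742566  0.99705571]
{'time_s': 0.1, 'qpos': array([ 1.16372505e+00,  2.91204891e-01, -1.54031676e-01,  1.12670540e+00,
        3.06630903e-05,  1.43153467e+00]), 'dq': array([ 0.00012497, -0.00300081,  0.00166095, -0.00040263,  0.00247777,
       -0.00065032]), 'effort': array([ 2.60307337e-03, -5.37979496e+01,  3.31919754e+01,  9.32201219e-03,
       -1.39724211e-04, -2.84829142e-06]), 'position': array([0.1387395 , 0.50593912, 0.23080679]), 'orientation': array([-3.14046236e+00, -1.89394334e-04,  2.87378291e+00]), 'contact_force': array([0.04082081, 0.05711436, 0.0290113 ]), 'wrist_torque': array([ 0.01806364,  0.04224818, -0.01469971]), 'grip_force': 0.0, 'grip_width': 0.08533772541329282}
```

View pics/top0.png

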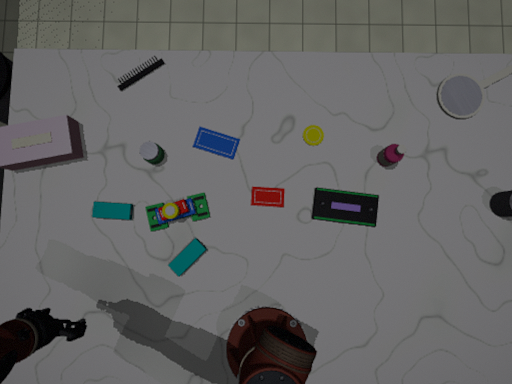

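View pics/side0.png

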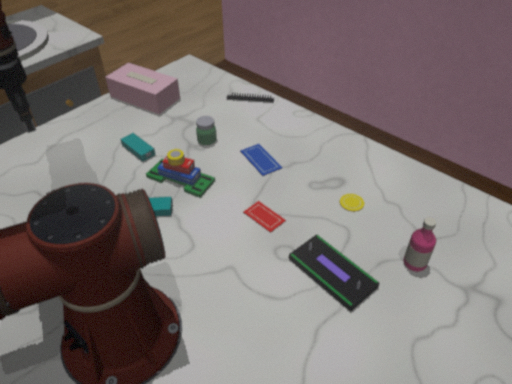

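The top view shows the stack at about (178,212), the blue mat at (216,143), the yellow mat at (313,135), the red mat at (268,197) and the dock at (345,207). The jar is at (152,153), the bottle at (392,155), and the teal look-alikes are at (113,211) and (187,256).

```bash
cat > h.py <<'E'
import numpy as np,cv2
def world(c,u,v,z):
    """pixels -> world points on the plane at height z"""
    d=np.stack([(u-c["cx"])/c["fx"],(v-c["cy"])/c["fy"],np.ones(len(u))])
    d=c["R"].T@d; o=-c["R"].T@c["t"]
    return (o[:,None]+d*((z-o[2])/d[2])).T
def seg(c,hue,z,box=None,smin=90,vmin=40,zt=None):
    """rectangle (centre, size, yaw of its long side) of the biggest blob of a hue range on plane z"""
    h=cv2.cvtColor(c["frame"],cv2.COLOR_RGB2HSV)
    H=h[...,0].astype(int)
    m=((H>=hue[0])&(H<=hue[1])) if hue[0]<=hue[1] else ((H>=hue[0])|(H<=hue[1]))
    m&=(h[...,1]>=smin)&(h[...,2]>=vmin)
    if box is not None:
        b=np.zeros_like(m);b[box[1]:box[3],box[0]:box[2]]=1;m&=b
    if zt is not None:
        v,u=np.indices(m.shape); D=c["depth"]
        P=np.stack([(u-c["cx"])/c["fx"]*D,(v-c["cy"])/c["fy"]*D,D],-1)-c["t"]
        Z=(P@c["R"])[...,2]; m&=(abs(Z-z)<zt)&(D>0)
    n,l,s,_=cv2.connectedComponentsWithStats(m.astype(np.uint8))
    k=1+np.argmax(s[1:,4]); 
    v,u=np.nonzero(l==k)
    P=world(c,u.astype(float),v.astype(float),z)[:,:2]
    (cx,cy),(w,hh),a=cv2.minAreaRect((P*1000).astype(np.float32))
    if w>hh: yaw=a
    else: yaw=a+90; w,hh=hh,w
    yaw=(yaw+90)%180-90
    return dict(n=len(u),c=(round(cx,1),round(cy,1)),mean=(P.mean(0)*1000).round(1).tolist(),size=(round(w,1),round(hh,1)),yaw=round(yaw,1))
E
python3 - <<'E'
import numpy as np
from h import *
c=dict(np.load("top0.npz"))
print("tin",seg(c,(22,35),.092,(140,190,220,235)))
print("red",seg(c,(172,6),.068,(140,190,220,235)))
print("blue",seg(c,(105,128),.042,(140,190,220,235)))
print("carr",seg(c,(50,80),.014,(140,190,220,235)))
print("ymat",seg(c,(22,35),.003,(290,110,340,160)))
print("rmat",seg(c,(172,6),.003,(240,170,300,220)))
print("bmat",seg(c,(105,128),.003,(180,110,250,170)))
print("dockgreen",seg(c,(45,85),.02,(300,170,390,240)))
h=cv2.cvtColor(c["frame"],cv2.COLOR_RGB2HSV)
m=(h[...,2]<70);m[:170]=0;m[240:]=0;m[:,:300]=0;m[:,390:]=0
v,u=np.nonzero(m);P=world(c,u*1.,v*1.,.02)[:,:2]
print("dock",len(u),cv2.minAreaRect((P*1000).astype(np.float32)))
E
```

```text
tin {'n': 145, 'c': (411.0, 290.1), 'mean': [411.3, 289.1], 'size': (47.3, 44.0), 'yaw': -89.3}
red {'n': 113, 'c': (425.6, 262.2), 'mean': [426.2, 260.9], 'size': (40.9, 30.4), 'yaw': 24.4}
blue {'n': 224, 'c': (413.0, 286.0), 'mean': [407.9, 275.5], 'size': (118.4, 50.6), 'yaw': -72.5}
carr {'n': 315, 'c': (428.2, 219.8), 'mean': [427.2, 214.7], 'size': (79.4, 56.8), 'yaw': 14.7}
ymat {'n': 337, 'c': (663.5, -142.0), 'mean': [664.1, -141.6], 'size': (65.7, 64.4), 'yaw': 0.0}
rmat {'n': 599, 'c': (463.7, 3.0), 'mean': [463.4, 2.9], 'size': (103.4, 59.5), 'yaw': 87.2}
bmat {'n': 886, 'c': (635.1, 170.3), 'mean': [635.0, 170.3], 'size': (137.0, 69.5), 'yaw': 73.0}
dockgreen {'n': 169, 'c': (389.5, -234.9), 'mean': [389.6, -234.5], 'size': (187.4, 8.5), 'yaw': 83.5}
dock 1687 ((432.6661682128906, -237.46742248535156), (201.14459228515625, 99.1906967163086), 83.53984832763672)
```

Emit:
jog_arm(moves=[0,0,0,8.5,0,0,0,8.5,0,0,0,8.5,0,0,0,8.5,0,0,0,8])

```text
time_s: 0.6
position: [0.1388, 0.506, 0.2309]
orientation: [-3.141, 0.0, 2.135]
contact_force: [0.2, 1.0, -0.6]
grip_width: 0.0856
grip_force: 0.0
```

Emit:
jog_arm(moves=[0,0,0,8,-0.034,0.0175,0,0,-0.034,0.0175,0,0,-0.034,0.0175,0,0,-0.034,0.0175,0,0])

```text
time_s: 1.1
position: [0.26, 0.4107, 0.2311]
orientation: [-3.141, 0.0, 2.002]
contact_force: [0.8, 0.5, 1.0]
grip_width: 0.0857
grip_force: 0.0
```

Emit:
jog_arm(moves=[-0.034,0.0175,0,0,-0.034,0.0175,0,0,-0.034,0.0175,0,0,-0.034,0.0175,0,0,0,0,0,0])

```text
time_s: 1.6
position: [0.3826, 0.3151, 0.231]
orientation: [3.141, 0.001, 1.997]
contact_force: [-0.2, 0.5, -0.0]
grip_width: 0.0854
grip_force: 0.0
```

```bash
python3 - <<'E'
from rig import ctrl
from h import *
c=ctrl.read_camera("wrist"); np.savez("w1.npz",**c); cv2.imwrite("pics/w1.png",c["frame"][...,::-1])
s=ctrl.read_state();print(s["position"],np.degrees(s["orientation"]),s["time_s"], -c["R"].T@c["t"],c["fx"])
E
```

```text
[0.38088501 0.31610832 0.23089585] [-1.79960643e+02  9.87279483e-03  1.14454880e+02] 1.65 [0.35037673 0.38475778 0.37344567] 323.4787144662852
```

View pics/w1.png

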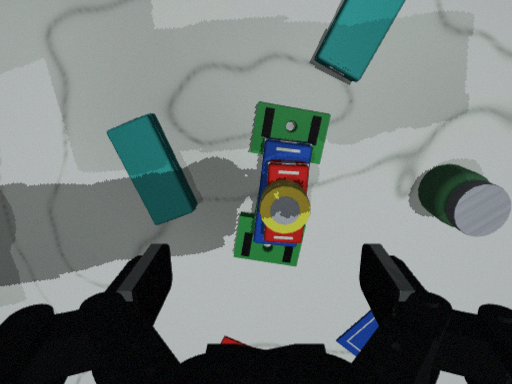

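The wrist view shows the tin at (284,207) on the red case, the blue case and the green carrier (holes near (291,126) and (267,247)). The teal boxes and the jar are clear of it.

```bash
cat >> h.py <<'E'
def pts(c,hue,z,zt,box,smin=90,vmin=40):
    """world xy (mm) of the pixels of a hue whose measured height is near z"""
    h=cv2.cvtColor(c["frame"],cv2.COLOR_RGB2HSV); H=h[...,0].astype(int)
    m=((H>=hue[0])&(H<=hue[1])) if hue[0]<=hue[1] else ((H>=hue[0])|(H<=hue[1]))
    m&=(h[...,1]>=smin)&(h[...,2]>=vmin)
    v,u=np.indices(m.shape); D=c["depth"]
    P=(np.stack([(u-c["cx"])/c["fx"]*D,(v-c["cy"])/c["fy"]*D,D],-1)-c["t"])@c["R"]
    m&=(abs(P[...,2]-z)<zt)&(D>0)
    b=np.zeros_like(m);b[box[1]:box[3],box[0]:box[2]]=1;m&=b
    m=cv2.morphologyEx(m.astype(np.uint8),cv2.MORPH_OPEN,np.ones((3,3)))>0
    return (P[m]*1000).astype(np.float32)
def rect(p):
    (x,y),(w,h),a=cv2.minAreaRect(p[:,:2].copy())
    if w<h: a+=90;w,h=h,w
    return "n%d c(%.1f,%.1f) %.1fx%.1f yaw %.1f z%.1f"%(len(p),x,y,w,h,a%180,np.median(p[:,2]))
def go(s,x,y,z,yaw):
    """tool-frame shift (mm) and turn (deg) from the state to a target"""
    p=s["position"]*1000; a=np.degrees(s["orientation"][2]); r=np.radians(a)
    d=np.array([x,y,z])-p; t=(a-yaw+90)%180-90
    return "shift x %.1f y %.1f z %.1f turn %.1f"%(np.cos(r)*d[0]+np.sin(r)*d[1],np.sin(r)*d[0]-np.cos(r)*d[1],-d[2],t)
E
python3 - <<'E'
from rig import ctrl
from h import *
c=dict(np.load("w1.npz"));b=(220,90,350,280)
for n,h,z in(("tin",(18,38),.092),("red",(172,6),.068),("blue",(105,128),.042),("carr",(45,85),.014)):
    p=pts(c,h,z,.007,b); print(n,rect(p),cv2.minEnclosingCircle(p[:,:2].copy()))
E
```

```text
tin n1283 c(411.7,292.3) 47.6x46.0 yaw 114.5 z91.8 ((411.961181640625, 292.2745361328125), 24.05097007751465)
red n982 c(415.5,289.6) 83.5x39.7 yaw 111.1 z67.7 ((415.37432861328125, 289.8099365234375), 44.60228729248047)
blue n1268 c(412.2,288.7) 117.1x49.2 yaw 107.6 z41.7 ((412.3926086425781, 288.8690185546875), 62.306922912597656)
carr n3368 c(411.7,285.7) 189.8x80.1 yaw 104.6 z13.9 ((410.9967041015625, 285.71514892578125), 101.90119171142578)
```

Emit:
jog_arm(moves=[-0.0174,0.0092,0,0,-0.0173,0.0092,0,3.3,0,0,0.04,0,0,0,0.04,0,0,0,0,0])

```text
time_s: 2.15
position: [0.4069, 0.2925, 0.1472]
orientation: [-3.133, 0.001, 1.944]
contact_force: [-1.1, -0.8, 0.5]
grip_width: 0.0857
grip_force: 0.0
```

```bash
python3 -c "
from rig import ctrl;from h import *
s=ctrl.read_state();print(s['position'],go(s,412,292,64,111.1))"
```

```text
[0.40692673 0.2924626  0.14720512] shift x -2.3 y 4.6 z 83.2 turn 0.3
```

Emit:
jog_arm(moves=[0,0,0.02,0,0,0,0.02,0,0,0,0,0,0,0,0,0,0,0,0,0])

```text
time_s: 2.65
position: [0.4115, 0.2944, 0.113]
orientation: [3.14, -0.0, 1.944]
contact_force: [0.8, -0.1, 0.5]
grip_width: 0.0851
grip_force: 0.0
```

```bash
python3 -c "
from rig import ctrl;from h import *
s=ctrl.read_state();print(s['position'],go(s,412,292,64,111.1))"
```

```text
[0.41153262 0.29435397 0.11298346] shift x -2.4 y -0.4 z 49.0 turn 0.3
```

Emit:
jog_arm(moves=[-0.002,0,0.018,0,0,0,0.018,0,0,0,0.013,0,0,0,0,0,0,0,0,0])

```text
time_s: 3.15
position: [0.4121, 0.2921, 0.0633]
orientation: [3.141, -0.0, 1.944]
contact_force: [-0.3, -0.0, 0.9]
grip_width: 0.0852
grip_force: 0.0
```

Emit:
jog_arm(moves=[0,0,0,0,0,0,0,0,0,0,0,0,0,0,0,0,0,0,0,0], claw=0.03)

```text
time_s: 3.65
position: [0.412, 0.292, 0.0633]
orientation: [3.14, -0.0, 1.944]
contact_force: [-1.9, -0.7, 9.0]
grip_width: 0.0464
grip_force: 60.5
```

Emit:
jog_arm(moves=[0,0,0,0,0,0,0,0,0,0,-0.01,0,0,0,-0.02,0,0,0,-0.02,0])

```text
time_s: 4.15
position: [0.4113, 0.2916, 0.1133]
orientation: [-3.141, 0.0, 1.944]
contact_force: [1.4, 0.7, -0.5]
grip_width: 0.0467
grip_force: 61.5
```

Emit:
jog_arm(moves=[-0.02,0.003,-0.01,0,-0.035,0.0055,-0.01,0,-0.035,0.0055,0,0,-0.035,0.0055,0,0,-0.035,0.0055,0,0])

```text
time_s: 4.65
position: [0.4938, 0.1507, 0.1332]
orientation: [3.141, 0.0, 1.944]
contact_force: [0.0, 0.8, -0.7]
grip_width: 0.0465
grip_force: 61.5
```

Emit:
jog_arm(moves=[-0.035,0.0055,0,0,-0.035,0.0055,0,0,-0.035,0.0055,0,0,-0.035,0.0055,0,0,-0.035,0.0055,0,0])

```text
time_s: 5.15
position: [0.5831, -0.0025, 0.133]
orientation: [3.141, 0.0, 1.943]
contact_force: [-0.0, 1.2, 0.1]
grip_width: 0.0464
grip_force: 61.5
```

Emit:
jog_arm(moves=[-0.035,0.0055,0,0,-0.035,0.0055,0,0,-0.035,0.0055,0,0,-0.035,0.0055,0,0,-0.02,0.003,0,0])

```text
time_s: 5.65
position: [0.665, -0.1436, 0.1328]
orientation: [3.141, 0.001, 1.942]
contact_force: [-0.6, -0.3, -0.9]
grip_width: 0.0461
grip_force: 61.6
```

Emit:
jog_arm(moves=[0,0,0.02,0,0,0,0.02,0,0,0,0.02,0,0,0,0,0,0,0,0,0])

```text
time_s: 6.15
position: [0.664, -0.141, 0.0729]
orientation: [-3.141, -0.0, 1.944]
contact_force: [0.2, -0.1, -0.1]
grip_width: 0.0463
grip_force: 61.6
```

```bash
python3 - <<'E'
from rig import ctrl;from h import *
c=ctrl.read_camera("wrist"); s=ctrl.read_state();print(s['position'],go(s,664,-142,5,111.1))
cv2.imwrite("pics/w2.png",c["frame"][...,::-1])
print(rect(pts(c,(18,38),.003,.006,(0,0,512,384))))
h=s['position'][2]
for z in (h+.004+.024,): print(rect(pts(c,(18,38),z,.008,(0,0,512,384))))
E
```

```text
[ 0.66453719 -0.14113805  0.07362817] shift x -0.6 y -0.8 z 68.6 turn 0.3
n4517 c(661.7,-133.7) 68.4x51.8 yaw 20.6 z3.1
n6576 c(663.2,-140.7) 47.8x46.4 yaw 109.4 z101.4
```

View pics/w2.png

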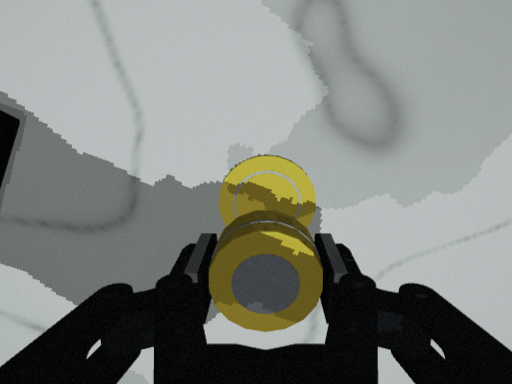

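The tin is held upright in the fingers, directly above the yellow mat (ring at (268,195)).

Emit:
jog_arm(moves=[0,-0.001,0.02,0,0,0,0.02,0,0,0,0.02,0,0,0,0.009,0,0,0,0,0])

```text
time_s: 6.7
position: [0.6628, -0.1412, 0.0032]
orientation: [-3.141, -0.001, 1.944]
contact_force: [-0.9, 1.1, -0.2]
grip_width: 0.0463
grip_force: 61.6
```

Emit:
jog_arm(moves=[0,0,0.002,0,0,0,0.001,0,0,0,0,0,0,0,0,0,0,0,0,0])

```text
time_s: 7.2
position: [0.6634, -0.1415, 0.0008]
orientation: [3.141, 0.0, 1.944]
contact_force: [-0.4, 1.0, 2.1]
grip_width: 0.0466
grip_force: 62.9
```

Emit:
jog_arm(moves=[0,0,0.001,0,0,0,0,0,0,0,0,0,0,0,0,0,0,0,0,0])

```text
time_s: 7.7
position: [0.6634, -0.1415, 0.0008]
orientation: [3.141, 0.001, 1.944]
contact_force: [-3.2, 0.7, 11.5]
grip_width: 0.0465
grip_force: 68.5
```

Emit:
jog_arm(moves=[0,0,0,0,0,0,0,0,0,0,0,0,0,0,0,0,0,0,0,0], claw=0.085)

```text
time_s: 8.2
position: [0.663, -0.1414, -0.0009]
orientation: [-3.141, -0.0, 1.944]
contact_force: [-0.3, 0.2, 0.3]
grip_width: 0.0853
grip_force: 0.0
```

Emit:
jog_arm(moves=[0,0,-0.01,0,0,0,-0.02,0,0,0,-0.03,0,0,0,-0.03,0,0,0,-0.03,0])

```text
time_s: 8.7
position: [0.6631, -0.1414, 0.1213]
orientation: [3.141, 0.0, 1.944]
contact_force: [-0.4, -0.1, 0.6]
grip_width: 0.0851
grip_force: 0.0
```

Emit:
jog_arm(moves=[0,0,-0.03,0,0,0,-0.03,0,0,0,0,0,0,0,0,0,0,0,0,0])

```text
time_s: 9.2
position: [0.6625, -0.1412, 0.1786]
orientation: [-3.141, -0.001, 1.944]
contact_force: [-0.2, 0.4, 0.2]
grip_width: 0.0854
grip_force: 0.0
```

```bash
python3 - <<'E'
from rig import ctrl;from h import *
c=ctrl.read_camera("wrist"); s=ctrl.read_state();print(s['position'],go(s,415.5,289.7,s['position'][2]*1e3,111.1))
print(rect(pts(c,(18,38),.003,.006,(0,0,512,384))))
p=pts(c,(18,38),.027,.005,(0,0,512,384));print(rect(p),cv2.minEnclosingCircle(p[:,:2].copy()))
E
```

```text
[ 0.66234984 -0.14117236  0.17823909] shift x 491.2 y -73.0 z -0.0 turn 0.3
n1360 c(664.5,-142.1) 68.8x66.9 yaw 114.3 z2.9
n1263 c(662.4,-141.4) 46.8x46.4 yaw 112.7 z26.9 ((662.5103149414062, -141.37547302246094), 23.865079879760742)
```

Emit:
jog_arm(moves=[0.02,-0.003,0,0,0.035,-0.0052,0,0,0.035,-0.0052,0,0,0.035,-0.0052,0,0,0.035,-0.0052,0,0])

```text
time_s: 9.75
position: [0.5811, 0.0001, 0.1782]
orientation: [-3.14, -0.001, 1.943]
contact_force: [-0.1, 0.6, 0.3]
grip_width: 0.0851
grip_force: 0.0
```

Emit:
jog_arm(moves=[0.035,-0.0052,0,0,0.035,-0.0052,0,0,0.035,-0.0052,0,0,0.035,-0.0052,0,0,0.035,-0.0052,0,0])

```text
time_s: 10.25
position: [0.4931, 0.1535, 0.1785]
orientation: [-3.14, -0.0, 1.943]
contact_force: [1.3, 0.3, -0.5]
grip_width: 0.085
grip_force: 0.0
```

Emit:
jog_arm(moves=[0.035,-0.0052,0,0,0.035,-0.0052,0,0,0.035,-0.0052,0,0,0.035,-0.0052,0,0,0.015,-0.003,0,0])

```text
time_s: 10.75
position: [0.4139, 0.2899, 0.1785]
orientation: [-3.14, -0.0, 1.946]
contact_force: [0.7, -1.0, -0.5]
grip_width: 0.0852
grip_force: 0.0
```

Emit:
jog_arm(moves=[0,0,0,0,0,0,0,0,0,0,0,0,0,0,0,0,0,0,0,0])

```text
time_s: 11.25
position: [0.4165, 0.2875, 0.1792]
orientation: [-3.141, 0.0, 1.942]
contact_force: [0.2, -0.4, -0.7]
grip_width: 0.0854
grip_force: 0.0
```

```bash
python3 - <<'E'
from rig import ctrl;from h import *
c=ctrl.read_camera("wrist"); s=ctrl.read_state();print(s['position'],go(s,415.5,289.7,40,111.1))
b=(0,0,512,384)
for n,h,z in(("red",(172,6),.068),("blue",(105,128),.042),("carr",(45,85),.014)):
    print(n,rect(pts(c,h,z,.007,b)))
E
```

```text
[0.41636821 0.28761786 0.17923816] shift x 2.3 y -0.1 z 139.2 turn 0.2
red n4485 c(415.5,289.5) 83.3x39.8 yaw 111.3 z67.9
blue n1926 c(412.4,288.5) 117.2x49.4 yaw 107.6 z41.7
carr n4966 c(483.5,304.1) 228.1x190.2 yaw 14.6 z13.9
```

Emit:
jog_arm(moves=[0.002,0,0.04,0,0,0,0.04,0,0,0,0.035,0,0,0,0.024,0,0,0,0,0])

```text
time_s: 11.8
position: [0.4132, 0.2886, 0.0376]
orientation: [-3.136, 0.001, 1.943]
contact_force: [-0.8, 0.4, 0.1]
grip_width: 0.085
grip_force: 0.0
```

Emit:
jog_arm(moves=[0,0,0,0,0,0,0,0,0,0,0,0,0,0,0,0,0,0,0,0], claw=0.02)

```text
time_s: 12.3
position: [0.4165, 0.2906, 0.0419]
orientation: [3.139, -0.0, 1.944]
contact_force: [-0.0, 0.1, 8.0]
grip_width: 0.0392
grip_force: 60.6
```

Emit:
jog_arm(moves=[0,0,0,0,0,0,0,0,0,0,-0.01,0,0,0,-0.02,0,0,0,-0.03,0])

```text
time_s: 12.8
position: [0.4144, 0.2896, 0.1009]
orientation: [-3.14, 0.0, 1.944]
contact_force: [0.2, -0.4, -1.2]
grip_width: 0.0393
grip_force: 60.6
```

```bash
python3 - <<'E'
from rig import ctrl;from h import *
c=ctrl.read_camera("wrist"); s=ctrl.read_state();print(s['position'],go(s,463.6,3,120,87.2))
cv2.imwrite("pics/w3.png",c["frame"][...,::-1])
p=s['position'][2]
print(rect(pts(c,(172,6),p+.028,.012,(0,0,512,384))),rect(pts(c,(105,128),.042,.007,(0,0,512,384))))
E
```

```text
[0.41713486 0.29102551 0.10598016] shift x -285.2 y -61.7 z -14.0 turn 24.2
n14922 c(412.7,292.2) 76.9x40.1 yaw 111.6 z126.9 n3855 c(400.0,328.2) 49.4x34.7 yaw 17.9 z41.8
```

View pics/w3.png

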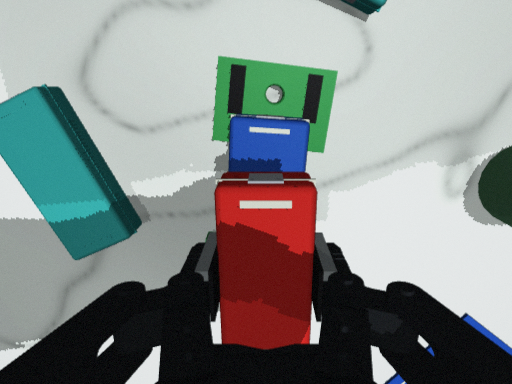

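The red case is gripped level. The blue case and carrier below it look undisturbed.

Emit:
jog_arm(moves=[0,0,-0.015,0,0,0,0,8,0,0,0,8.2,0,0,0,8,-0.02,0.0045,0,0])

```text
time_s: 13.35
position: [0.4191, 0.2711, 0.1163]
orientation: [3.14, -0.001, 1.518]
contact_force: [0.9, -0.6, -1.8]
grip_width: 0.039
grip_force: 60.7
```

Emit:
jog_arm(moves=[-0.034,0.007,0,0,-0.034,0.007,0,0,-0.034,0.007,0,0,-0.034,0.007,0,0,-0.034,0.007,0,0])

```text
time_s: 13.85
position: [0.4457, 0.097, 0.1163]
orientation: [3.14, -0.0, 1.521]
contact_force: [-0.9, -0.3, -0.9]
grip_width: 0.039
grip_force: 60.7
```

Emit:
jog_arm(moves=[-0.034,0.007,0,0,-0.034,0.007,0,0,-0.027,0.007,0,0,0,0,0,0,0,0,0,0])

```text
time_s: 14.35
position: [0.4618, 0.0021, 0.1159]
orientation: [3.141, -0.0, 1.52]
contact_force: [-0.7, 0.0, -0.9]
grip_width: 0.0387
grip_force: 60.7
```

Emit:
jog_arm(moves=[0,0,0.02,0,0,0,0.02,0,0,0,0.02,0,0,0,0,0,0,0,0,0])

```text
time_s: 14.85
position: [0.4614, 0.0032, 0.0557]
orientation: [-3.141, -0.0, 1.522]
contact_force: [-1.0, 0.5, -0.9]
grip_width: 0.0393
grip_force: 60.7
```

```bash
python3 - <<'E'
from rig import ctrl;from h import *
c=ctrl.read_camera("wrist"); s=ctrl.read_state();print(s['position'],go(s,463.6,3,3,87.2))
p=s['position'][2];b=(0,0,512,384)
print(rect(pts(c,(172,6),p+.026,.006,b)),rect(pts(c,(172,6),.003,.006,b)))
E
```

```text
[0.46197981 0.00294578 0.05618605] shift x 0.1 y 1.6 z 53.2 turn 0.0
n14954 c(460.4,5.9) 76.5x40.2 yaw 87.1 z81.8 n3882 c(465.0,36.7) 60.7x37.3 yaw 177.2 z3.0
```

Emit:
jog_arm(moves=[0,0.002,0.02,0,0,0,0.02,0,0,0,0.01,0,0,0,0,0,0,0,0,0])

```text
time_s: 15.4
position: [0.4641, 0.0023, 0.0061]
orientation: [3.141, 0.0, 1.521]
contact_force: [0.0, -0.0, 0.1]
grip_width: 0.0392
grip_force: 60.7
```

Emit:
jog_arm(moves=[0,0,0.001,0,0,0,0.001,0,0,0,0.001,0,0,0,0,0,0,0,0,0])

```text
time_s: 15.9
position: [0.464, 0.0022, 0.0029]
orientation: [3.141, 0.0, 1.521]
contact_force: [-2.1, 0.2, 5.7]
grip_width: 0.0387
grip_force: 61.5
```

Emit:
jog_arm(moves=[0,0,0,0,0,0,0,0,0,0,0,0,0,0,0,0,0,0,0,0], claw=0.085)

```text
time_s: 16.4
position: [0.4636, 0.0023, 0.0023]
orientation: [-3.142, -0.0, 1.521]
contact_force: [0.5, -1.3, 0.9]
grip_width: 0.0849
grip_force: 0.0
```

Emit:
jog_arm(moves=[0,0,-0.01,0,0,0,-0.03,0,0,0,-0.04,0,0,0,-0.04,0,0,0,-0.04,0])

```text
time_s: 16.9
position: [0.4632, 0.0024, 0.1647]
orientation: [3.141, 0.0, 1.521]
contact_force: [1.8, 0.2, 0.3]
grip_width: 0.0848
grip_force: 0.0
```

Emit:
jog_arm(moves=[0,0,-0.02,0,0,0,0,0,0,0,0,0,0,0,0,0,0,0,0,0])

```text
time_s: 17.4
position: [0.4628, 0.0024, 0.1813]
orientation: [-3.14, -0.0, 1.521]
contact_force: [-0.7, -0.3, -0.1]
grip_width: 0.0847
grip_force: 0.0
```

```bash
python3 - <<'E'
from rig import ctrl;from h import *
c=ctrl.read_camera("wrist"); s=ctrl.read_state();z=s['position'][2]*1e3;print(s['position'],go(s,412.4,288.6,z,87.2),go(s,412.4,288.6,z,107.6))
b=(0,0,512,384)
print(rect(pts(c,(172,6),.029,.005,b)),rect(pts(c,(172,6),.003,.006,b)))
E
```

```text
[0.46291182 0.00236775 0.18137144] shift x 283.4 y -64.7 z -0.0 turn -0.0 shift x 283.4 y -64.7 z -0.0 turn -20.4
n3442 c(462.6,1.4) 83.0x40.1 yaw 87.1 z28.9 n2134 c(463.2,2.1) 104.7x60.8 yaw 87.3 z2.9
```

Emit:
jog_arm(moves=[0.023,-0.0072,0,0,0.034,-0.0072,0,0,0.034,-0.0072,0,0,0.034,-0.0072,0,0,0.034,-0.0072,0,0])

```text
time_s: 17.95
position: [0.4348, 0.1641, 0.1817]
orientation: [-3.141, 0.0, 1.521]
contact_force: [-1.2, -0.6, 0.1]
grip_width: 0.0852
grip_force: 0.0
```

Emit:
jog_arm(moves=[0.034,-0.0072,0,0,0.034,-0.0072,0,0,0.034,-0.0072,0,0,0.022,-0.0071,0,0,0,0,0,-6.8])

```text
time_s: 18.45
position: [0.4119, 0.2904, 0.1815]
orientation: [-3.14, -0.0, 1.643]
contact_force: [0.1, -0.7, -0.3]
grip_width: 0.0851
grip_force: 0.0
```

Emit:
jog_arm(moves=[0,0,0,-6.8,0,0,0,-6.8,0,0,0,0,0,0,0,0,0,0,0,0])

```text
time_s: 18.95
position: [0.4129, 0.288, 0.182]
orientation: [-3.141, 0.0, 1.874]
contact_force: [-0.5, 0.6, 0.4]
grip_width: 0.0849
grip_force: 0.0
```

```bash
python3 - <<'E'
from rig import ctrl;from h import *
c=ctrl.read_camera("wrist"); s=ctrl.read_state();print(s['position'],go(s,412.4,288.6,14,107.6))
b=(0,0,512,384)
print(rect(pts(c,(105,128),.042,.006,b)),rect(pts(c,(45,85),.014,.004,(120,30,400,384))))
E
```

```text
[0.41300945 0.2880415  0.18215241] shift x 0.7 y -0.4 z 168.2 turn -0.2
n6582 c(412.5,288.7) 117.1x49.6 yaw 107.8 z41.9 n4899 c(411.7,285.6) 189.8x79.9 yaw 104.6 z13.9
```

Emit:
jog_arm(moves=[0,0,0.04,0,0,0,0.04,0,0,0,0.04,0,0,0,0.03,0,0,0,0.017,0])

```text
time_s: 19.5
position: [0.4117, 0.2874, 0.0129]
orientation: [-3.139, 0.0, 1.875]
contact_force: [0.2, -0.1, -0.5]
grip_width: 0.0853
grip_force: 0.0
```

Emit:
jog_arm(moves=[0,0,0,0,0,0,0,0,0,0,0,0,0,0,0,0,0,0,0,0])

```text
time_s: 20.0
position: [0.4136, 0.2884, 0.0162]
orientation: [3.14, -0.0, 1.877]
contact_force: [-0.7, -0.1, 0.1]
grip_width: 0.085
grip_force: 0.0
```

Emit:
jog_arm(moves=[0,0,0,0,0,0,0,0,0,0,0,0,0,0,0,0,0,0,0,0], claw=0.03)

```text
time_s: 20.5
position: [0.4132, 0.2882, 0.0157]
orientation: [3.141, -0.0, 1.877]
contact_force: [-1.3, -0.3, 6.8]
grip_width: 0.0491
grip_force: 62.9
```

Emit:
jog_arm(moves=[0,0,0,0,0,0,0,0,0,0,-0.01,0,0,0,-0.02,0,0,0,-0.03,0])

```text
time_s: 21.0
position: [0.4118, 0.2875, 0.0752]
orientation: [-3.138, 0.001, 1.877]
contact_force: [0.6, 0.6, -2.0]
grip_width: 0.0489
grip_force: 62.5
```

Emit:
jog_arm(moves=[0,0,-0.03,0,0,0,-0.03,0,0,0,0,0,0,0,0,0,0,0,0,0])

```text
time_s: 21.5
position: [0.4122, 0.2877, 0.1344]
orientation: [-3.14, 0.0, 1.877]
contact_force: [-0.4, -0.0, -2.0]
grip_width: 0.0489
grip_force: 62.8
```

```bash
python3 - <<'E'
from rig import ctrl;from h import *
c=ctrl.read_camera("wrist"); s=ctrl.read_state();z=s['position'][2];print(s['position'],go(s,635.1,170.3,z*1e3,73))
cv2.imwrite("pics/w4.png",c["frame"][...,::-1])
print(rect(pts(c,(105,128),z+.028,.012,(0,0,512,384))),rect(pts(c,(45,85),.014,.004,(120,0,400,384))))
t=ctrl.read_camera("top");print("jar",rect(pts(t,(60,179),.075,.012,(130,130,175,170),0,0)))
E
```

```text
[0.41215798 0.28768498 0.13418646] shift x -179.2 y 177.2 z -0.0 turn 34.6
n24763 c(407.9,299.2) 94.5x50.1 yaw 107.8 z160.5 n5280 c(394.1,353.2) 80.0x50.0 yaw 14.6 z13.9
jar n270 c(592.7,365.7) 54.1x53.9 yaw 34.9 z73.4
```

View pics/w4.png

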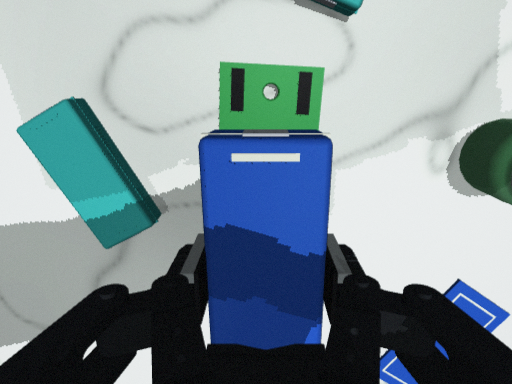

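The blue case is held level, and the carrier below it has not moved.

Emit:
jog_arm(moves=[0,0,0,6.9,0,0,0,7,0,0,0,7,0,0,0,7,0,0,0,6.7])

```text
time_s: 22.1
position: [0.4125, 0.2878, 0.1343]
orientation: [-3.14, 0.001, 1.268]
contact_force: [0.0, -0.9, -1.8]
grip_width: 0.0491
grip_force: 62.6
```

Emit:
jog_arm(moves=[-0.005,0.02,0,0,-0.006,0.032,0,0,-0.006,0.032,0,0,-0.006,0.032,0,0,-0.006,0.032,0,0])

```text
time_s: 22.6
position: [0.5465, 0.2162, 0.1342]
orientation: [-3.14, 0.001, 1.273]
contact_force: [-0.0, 1.0, -1.7]
grip_width: 0.0491
grip_force: 62.6
```

Emit:
jog_arm(moves=[-0.006,0.032,0,0,-0.006,0.032,0,0,-0.006,0.0335,0,0,0,0,0,0,0,0,0,0])

```text
time_s: 23.1
position: [0.6334, 0.1707, 0.1337]
orientation: [-3.139, 0.001, 1.272]
contact_force: [-0.8, 0.0, -2.0]
grip_width: 0.049
grip_force: 63.0
```

Emit:
jog_arm(moves=[0,0,0.025,0,0,0,0.025,0,0,0,0.025,0,0,0,0,0,0,0,0,0])

```text
time_s: 23.6
position: [0.6329, 0.1718, 0.0604]
orientation: [-3.14, 0.001, 1.274]
contact_force: [0.6, -0.6, -2.0]
grip_width: 0.0489
grip_force: 62.9
```

```bash
python3 - <<'E'
from rig import ctrl;from h import *
c=ctrl.read_camera("wrist"); s=ctrl.read_state();print(s['position'],go(s,635.1,170.3,4.5,73))
p=s['position'][2];b=(0,0,512,384)
print(rect(pts(c,(105,128),p+.026,.006,b)),rect(pts(c,(105,128),.003,.006,b)))
E
```

```text
[0.63397252 0.1717995  0.06138274] shift x -1.1 y 1.5 z 56.9 turn -0.0
n24683 c(634.9,183.0) 94.9x50.0 yaw 73.0 z86.5 n2905 c(652.8,227.2) 70.5x18.6 yaw 162.4 z3.0
```

Emit:
jog_arm(moves=[-0.001,0.003,0.02,0,0,0,0.02,0,0,0,0.013,0,0,0,0,0,0,0,0,0])

```text
time_s: 24.15
position: [0.637, 0.1696, 0.0083]
orientation: [3.141, -0.0, 1.273]
contact_force: [1.0, 0.2, -1.3]
grip_width: 0.0489
grip_force: 63.0
```

Emit:
jog_arm(moves=[0,0,0.001,0,0,0,0.001,0,0,0,0.001,0,0,0,0,0,0,0,0,0])

```text
time_s: 24.65
position: [0.637, 0.1695, 0.0048]
orientation: [3.141, -0.0, 1.273]
contact_force: [0.5, 0.9, 2.9]
grip_width: 0.0489
grip_force: 63.4
```

Emit:
jog_arm(moves=[0,0,0,0,0,0,0,0,0,0,0,0,0,0,0,0,0,0,0,0], claw=0.085)

```text
time_s: 25.15
position: [0.6365, 0.1694, 0.0042]
orientation: [-3.141, 0.0, 1.273]
contact_force: [-0.5, -0.3, -0.4]
grip_width: 0.0849
grip_force: 0.0
```

Emit:
jog_arm(moves=[0,0,-0.01,0,0,0,-0.03,0,0,0,-0.04,0,0,0,-0.04,0,0,0,-0.04,0])

```text
time_s: 25.65
position: [0.6364, 0.1694, 0.1668]
orientation: [3.141, -0.0, 1.273]
contact_force: [0.2, 0.1, -0.5]
grip_width: 0.0851
grip_force: 0.0
```

Emit:
jog_arm(moves=[0,0,-0.02,0,0,0,0,0,0,0,0,0,0,0,0,0,0,0,0,0])

```text
time_s: 26.15
position: [0.6358, 0.1693, 0.183]
orientation: [-3.14, 0.001, 1.273]
contact_force: [0.3, -1.2, 0.6]
grip_width: 0.085
grip_force: 0.0
```

```bash
python3 - <<'E'
from rig import ctrl;from h import *
c=ctrl.read_camera("wrist"); s=ctrl.read_state();z=s['position'][2]*1e3;print(s['position'],go(s,411.7,285.6,z,104.6))
b=(0,0,512,384)
print(rect(pts(c,(105,128),.031,.005,b)),rect(pts(c,(105,128),.003,.006,b)))
E
```

```text
[0.6359261  0.16930193 0.18309602] shift x 45.5 y -248.5 z -0.0 turn -31.6
n6174 c(635.5,169.7) 116.5x50.1 yaw 72.9 z30.9 n2612 c(635.2,170.0) 137.1x70.7 yaw 72.9 z3.0
```

Emit:
jog_arm(moves=[0.004,-0.02,0,0,0.006,-0.033,0,0,0.006,-0.033,0,0,0.006,-0.033,0,0,0.006,-0.033,0,0])

```text
time_s: 26.7
position: [0.4979, 0.241, 0.1836]
orientation: [-3.141, 0.001, 1.273]
contact_force: [0.0, -0.6, 1.7]
grip_width: 0.0849
grip_force: 0.0
```

Emit:
jog_arm(moves=[0.006,-0.033,0,0,0.006,-0.033,0,0,0.0055,-0.0305,0,0,0,0,0,-8,0,0,0,-8])

```text
time_s: 27.2
position: [0.4111, 0.2861, 0.184]
orientation: [-3.141, 0.0, 1.56]
contact_force: [-0.1, 0.1, -0.1]
grip_width: 0.0851
grip_force: 0.0
```

Emit:
jog_arm(moves=[0,0,0,-8,0,0,0,-7.6,0,0,0,0,0,0,0,0,0,0,0,0])

```text
time_s: 27.7
position: [0.4122, 0.2857, 0.1841]
orientation: [-3.141, 0.0, 1.822]
contact_force: [-0.7, 0.3, -0.6]
grip_width: 0.0852
grip_force: 0.0
```

```bash
python3 - <<'E'
from rig import ctrl;from h import *
c=ctrl.read_camera("wrist"); s=ctrl.read_state();print(s['position'],go(s,411.7,285.6,0,104.6))
print(rect(pts(c,(45,85),.014,.004,(120,0,400,384))))
cv2.imwrite("pics/w5.png",c["frame"][...,::-1])
E
```

```text
[0.41226126 0.28570066 0.18417093] shift x 0.0 y -0.6 z 184.2 turn -0.2
n11053 c(411.7,285.6) 189.6x79.7 yaw 104.6 z13.9
```

View pics/w5.png

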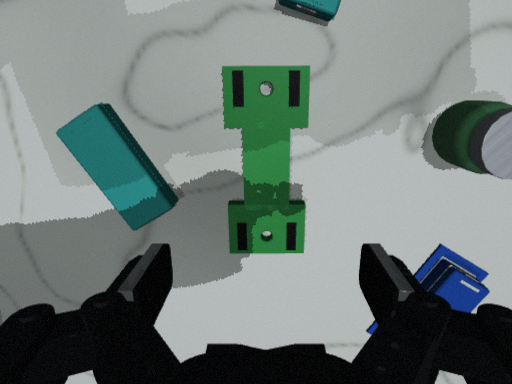

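The empty carrier is clear between the fingers, with holes at (266,89) and (266,236). The teal box is about 80 mm to the left, outside the fingers' reach.

Emit:
jog_arm(moves=[0,0,0.04,0,0,0,0.04,0,0,0,0.04,0,0,0,0.03,0,0,0,0.015,0])

```text
time_s: 28.25
position: [0.4107, 0.2849, 0.0167]
orientation: [-3.138, 0.001, 1.823]
contact_force: [0.5, 1.2, 0.6]
grip_width: 0.0847
grip_force: 0.0
```

Emit:
jog_arm(moves=[0,0,0.01,0,0,0,0.007,0,0,0,0.002,0,0,0,0,0,0,0,0,0])

```text
time_s: 28.75
position: [0.4129, 0.286, 0.001]
orientation: [3.14, -0.0, 1.825]
contact_force: [-0.4, -0.4, 0.1]
grip_width: 0.085
grip_force: 0.0
```

Emit:
jog_arm(moves=[0,0,0,0,0,0,0,0,0,0,0,0,0,0,0,0,0,0,0,0], claw=0.03)

```text
time_s: 29.25
position: [0.4125, 0.2858, 0.001]
orientation: [3.141, -0.0, 1.825]
contact_force: [-2.1, -0.6, 8.9]
grip_width: 0.0443
grip_force: 61.1
```

Emit:
jog_arm(moves=[0,0,-0.01,0,0,0,-0.02,0,0,0,-0.03,0,0,0,-0.03,0,0,0,-0.03,0])

```text
time_s: 29.75
position: [0.412, 0.2856, 0.1219]
orientation: [-3.141, 0.0, 1.825]
contact_force: [0.4, 0.6, -2.7]
grip_width: 0.0443
grip_force: 62.3
```

Emit:
jog_arm(moves=[0,0,0,7,0,0,0,7,0,0,0,7,0,0,0,0,0,0,0,0])

```text
time_s: 30.25
position: [0.4122, 0.2857, 0.1205]
orientation: [3.142, 0.0, 1.462]
contact_force: [-0.8, -0.3, -0.6]
grip_width: 0.0444
grip_force: 62.3
```

```bash
python3 - <<'E'
from rig import ctrl;from h import *
c=ctrl.read_camera("wrist"); s=ctrl.read_state();z=s['position'][2];print(s['position'],go(s,432.7,-237.5,z*1e3,83.54))
p=pts(c,(45,85),z+.014,.012,(120,0,400,384));print(rect(p))
A=np.c_[p[:,:2]-p[:,:2].mean(0),np.ones(len(p))];print(np.linalg.lstsq(A,p[:,2],rcond=None)[0])
E
```

```text
[0.41221708 0.28569098 0.12043388] shift x -517.8 y 77.4 z -0.0 turn 0.2
n41888 c(413.4,309.3) 142.6x80.8 yaw 83.7 z133.5
[-1.44775895e-03  6.20341074e-04  1.33426563e+02]
```

Emit:
jog_arm(moves=[-0.02,0.003,0,0,-0.0345,0.0052,0,0,-0.0345,0.0052,0,0,-0.0345,0.0052,0,0,-0.0345,0.0052,0,0])

```text
time_s: 30.8
position: [0.4181, 0.1248, 0.1204]
orientation: [3.141, 0.0, 1.461]
contact_force: [1.0, -0.2, -1.8]
grip_width: 0.0445
grip_force: 62.3
```

Emit:
jog_arm(moves=[-0.0345,0.0052,0,0,-0.0345,0.0052,0,0,-0.0345,0.0052,0,0,-0.0345,0.0052,0,0,-0.0345,0.0052,0,0])

```text
time_s: 31.3
position: [0.4246, -0.0497, 0.1205]
orientation: [3.141, -0.0, 1.461]
contact_force: [-0.3, 0.3, -1.7]
grip_width: 0.0444
grip_force: 62.3
```

Emit:
jog_arm(moves=[-0.0345,0.0052,0,0,-0.0345,0.0052,0,0,-0.0345,0.0052,0,0,-0.0345,0.0052,0,0,-0.0345,0.0052,0,0])

```text
time_s: 31.8
position: [0.431, -0.2241, 0.1204]
orientation: [3.142, -0.0, 1.461]
contact_force: [0.3, 0.4, -1.7]
grip_width: 0.0439
grip_force: 62.3
```

Emit:
jog_arm(moves=[-0.0148,0.002,0,0,0,0,0,0,0,0,0,0,0,0,0,0,0,0,0,0])

```text
time_s: 32.3
position: [0.4315, -0.2363, 0.1203]
orientation: [-3.141, -0.0, 1.46]
contact_force: [-0.8, 0.5, -2.6]
grip_width: 0.0444
grip_force: 62.3
```

```bash
python3 - <<'E'
from rig import ctrl;from h import *
c=ctrl.read_camera("wrist"); s=ctrl.read_state();z=s['position'][2];print(s['position'],go(s,432.7,-237.5,z*1e3,83.54))
np.savez("w6.npz",**c);cv2.imwrite("pics/w6.png",c["frame"][...,::-1])
t=ctrl.read_camera("top");np.savez("t6.npz",**t);cv2.imwrite("pics/t6.png",cv2.resize(t["frame"][150:260,280:420,::-1],None,fx=4,fy=4))
E
```

```text
[ 0.43151996 -0.23650412  0.12036625] shift x -0.9 y 1.3 z -0.0 turn 0.1
```

View pics/w6.png

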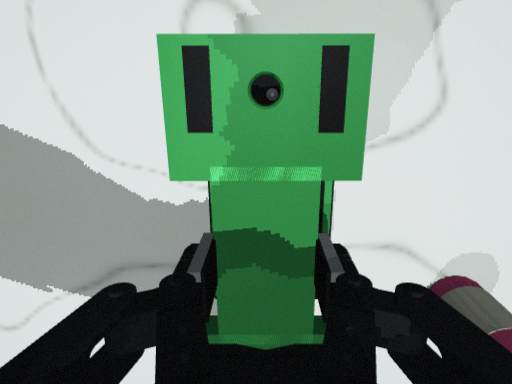

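The far hole is at about (266,89), with the tip of the dowel visible inside it at about (271,93). That gives a direct check.

```bash
python3 - <<'E'
from h import *
c=dict(np.load("w6.npz"))
f=c["frame"][65:115,240:295]; g=cv2.cvtColor(f,cv2.COLOR_RGB2HSV)
hole=((g[...,1]<120)|(g[...,2]<60))
n,l,s,ce=cv2.connectedComponentsWithStats(hole.astype(np.uint8)); print(s.tolist(),ce.round(1).tolist())
big=cv2.resize(f[...,::-1],None,fx=8,fy=8,interpolation=cv2.INTER_NEAREST);cv2.imwrite("pics/hole.png",big)
p=pts(c,(45,85),.1334,.006,(120,0,400,384));print(rect(p),)
q=p[p[:,1]>-198.];print("end",rect(q))
t=dict(np.load("top0.npz"));cv2.imwrite("pics/dock.png",cv2.resize(t["frame"][180:235,305:385,::-1],None,fx=8,fy=8,interpolation=cv2.INTER_NEAREST))
E
```

```text
[[0, 0, 55, 50, 2002], [11, 9, 30, 32, 748]] [[27.6, 24.4], [25.4, 24.7]]
n41720 c(432.5,-213.1) 143.6x80.7 yaw 83.4 z133.3
end n24715 c(437.3,-171.1) 80.9x58.7 yaw 173.8 z133.3
```

View pics/hole.png

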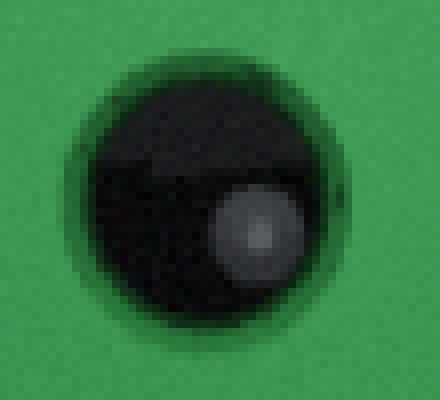

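View pics/dock.png

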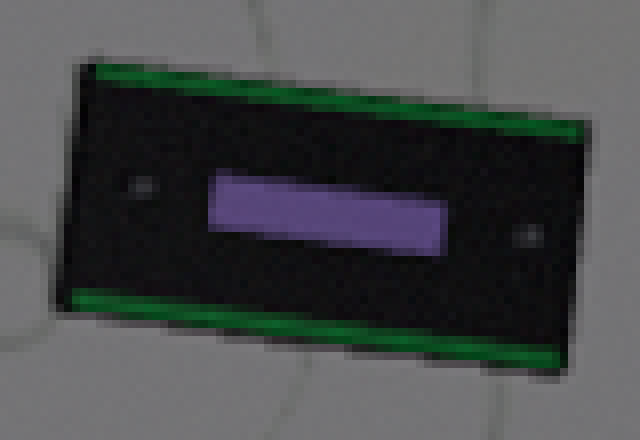

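The close-ups show the dowel tip at about (272,93.9) inside the hole centred at (265.3,89.6) in the wrist image. In the top image both dowels show, at (322.4,202.9) and (370.7,208.9).

```bash
python3 - <<'E'
from h import *
c=dict(np.load("w6.npz"));t=dict(np.load("top0.npz"))
w=lambda c,u,v,z:(world(c,np.array([u]),np.array([v]),z)[0,:2]*1000)
h=w(c,265.3,89.6,.1334);d=w(c,272,93.9,.046);print("hole",h,"dowel",d)
a=w(t,322.4,202.9,.044);b=w(t,370.75,208.9,.044);print("top dowels",a,b,np.linalg.norm(a-b),np.degrees(np.arctan2(*(a-b)[::-1])),(a+b)/2)
y=np.radians(83.5);e=np.array([np.cos(y),np.sin(y)]);print("centres: carrier",h-75*e,"dock",d-75*e)
print("carrier centre from rect end",np.array([432.5,-213.1])+143.6/2*e-95*e)
D=d-h;y=np.radians(83.65);print("tool shift",np.cos(y)*D[0]+np.sin(y)*D[1],np.sin(y)*D[0]-np.cos(y)*D[1])
E
```

```text
hole [ 438.47783695 -161.56065697] dowel [ 442.2937257  -165.34048698]
top dowels [ 442.22286569 -164.45758688] [ 425.7762381  -311.71587081] 148.17386322946672 83.6272967786325 [ 433.9995519  -238.08672884]
centres: carrier [ 429.98759591 -236.07854615] dock [ 433.80348466 -239.85837615]
carrier centre from rect end [ 429.87368544 -236.15086705]
tool shift -3.3345964097075935 4.2105330556126725
```

Emit:
jog_arm(moves=[-0.003,0.004,0.01,0,0,0,0.025,0,0,0,0.02,0,0,0,0.008,0,0,0,0,0])

```text
time_s: 32.9
position: [0.4345, -0.2404, 0.0561]
orientation: [-3.14, -0.001, 1.458]
contact_force: [-0.6, 0.0, -1.3]
grip_width: 0.0444
grip_force: 62.2
```

Emit:
jog_arm(moves=[0,0,0,0,0,0,0,0,0,0,0,0,0,0,0,0,0,0,0,0])

```text
time_s: 33.4
position: [0.4354, -0.2411, 0.0576]
orientation: [3.141, 0.0, 1.458]
contact_force: [0.4, -0.5, -2.0]
grip_width: 0.0445
grip_force: 62.2
```

```bash
python3 - <<'E'
from rig import ctrl;from h import *
c=ctrl.read_camera("wrist"); s=ctrl.read_state();z=s['position'][2];print(s['position'],np.degrees(s['orientation']))
np.savez("w7.npz",**c);f=c["frame"][65:115,240:295]
cv2.imwrite("pics/hole7.png",cv2.resize(f[...,::-1],None,fx=8,fy=8,interpolation=cv2.INTER_NEAREST))
E
```

```text
[ 0.4352609  -0.24102502  0.05753104] [1.79979824e+02 1.05653739e-02 8.35544673e+01]
```

View pics/hole7.png

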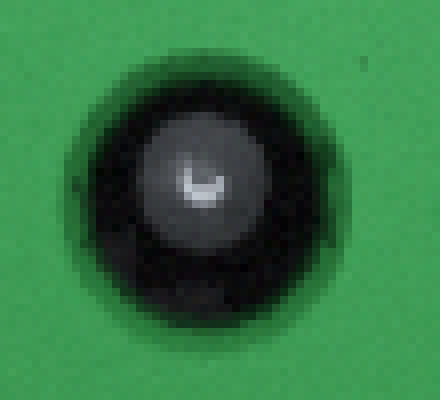

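The dowel tip is at about (264.9,87.2) inside the hole centred at (265.3,89.6), so the two are nearly concentric.

```bash
python3 - <<'E'
from h import *
c=dict(np.load("w7.npz"))
w=lambda c,u,v,z:(world(c,np.array([u]),np.array([v]),z)[0,:2]*1000)
h=w(c,265.3,89.6,.0707);d=w(c,264.9,87.2,.046);print(h,d)
D=d-h;y=np.radians(83.55);print("tool shift",np.cos(y)*D[0]+np.sin(y)*D[1],np.sin(y)*D[0]-np.cos(y)*D[1])
print(rect(pts(c,(45,85),.0705,.006,(120,0,400,384))))
E
```

```text
[ 442.44143109 -166.28045644] [ 442.34379855 -165.42493845]
tool shift 0.8391351289556342 -0.19312011654841332
n41805 c(436.7,-217.8) 143.2x80.6 yaw 83.6 z70.6
```

Emit:
jog_arm(moves=[0.0008,0,0,0,0,0,0.005,0,0,0,0.005,0,0,0,0.005,0,0,0,0.005,0])

```text
time_s: 33.95
position: [0.4351, -0.24, 0.0366]
orientation: [-3.141, -0.0, 1.458]
contact_force: [0.5, 1.0, -2.6]
grip_width: 0.0443
grip_force: 62.3
```

Emit:
jog_arm(moves=[0,0,0,0,0,0,0,0,0,0,0,0,0,0,0,0,0,0,0,0])

```text
time_s: 34.45
position: [0.4353, -0.2402, 0.0375]
orientation: [3.141, 0.0, 1.458]
contact_force: [0.4, -0.6, -1.4]
grip_width: 0.044
grip_force: 62.3
```

Emit:
jog_arm(moves=[0,0,0.005,0,0,0,0.005,0,0,0,0.003,0,0,0,0,0,0,0,0,0])

```text
time_s: 34.95
position: [0.4351, -0.2401, 0.0241]
orientation: [-3.141, -0.0, 1.458]
contact_force: [0.1, 0.2, -1.4]
grip_width: 0.0441
grip_force: 62.3
```

Emit:
jog_arm(moves=[0,0,0.001,0,0,0,0.001,0,0,0,0.001,0,0,0,0,0,0,0,0,0])

```text
time_s: 35.45
position: [0.4352, -0.2401, 0.0213]
orientation: [-3.142, -0.0, 1.458]
contact_force: [-0.3, -0.1, -1.2]
grip_width: 0.0439
grip_force: 62.3
```

Emit:
jog_arm(moves=[0,0,0.0005,0,0,0,0.0005,0,0,0,0,0,0,0,0,0,0,0,0,0])

```text
time_s: 35.95
position: [0.4353, -0.2402, 0.021]
orientation: [3.141, 0.0, 1.458]
contact_force: [-1.7, 1.9, 9.3]
grip_width: 0.044
grip_force: 63.4
```

Emit:
jog_arm(moves=[0,0,0,0,0,0,0,0,0,0,0,0,0,0,0,0,0,0,0,0], claw=0.085)

```text
time_s: 36.45
position: [0.4352, -0.2402, 0.0203]
orientation: [-3.142, -0.0, 1.458]
contact_force: [-0.0, -0.5, 0.3]
grip_width: 0.085
grip_force: 0.0
```

Emit:
jog_arm(moves=[0,0,-0.01,0,0,0,-0.03,0,0,0,-0.04,0,0,0,-0.04,0,0,0,-0.04,0])

```text
time_s: 36.95
position: [0.435, -0.2399, 0.1827]
orientation: [3.141, 0.0, 1.458]
contact_force: [1.6, -0.1, 0.3]
grip_width: 0.0848
grip_force: 0.0
```

Emit:
jog_arm(moves=[0,0,-0.03,0,0,0,0,0,0,0,0,0,0,0,0,0,0,0,0,0])

```text
time_s: 37.45
position: [0.4346, -0.2397, 0.2092]
orientation: [-3.14, -0.001, 1.458]
contact_force: [0.4, 0.1, -0.6]
grip_width: 0.0854
grip_force: 0.0
```

```bash
python3 - <<'E'
from rig import ctrl;from h import *
c=ctrl.read_camera("wrist");s=ctrl.read_state();print(s['position'],s['grip_width'])
p=pts(c,(45,85),.034,.006,(100,0,420,384));print(rect(p))
A=np.c_[p[:,:2]-p[:,:2].mean(0),np.ones(len(p))];print(np.linalg.lstsq(A,p[:,2],rcond=None)[0])
cv2.imwrite("pics/w8.png",c["frame"][...,::-1])
t=ctrl.read_camera("top");o=dict(np.load("top0.npz"))
print("tin",seg(t,(22,35),.027,(290,110,340,160)));print("red",seg(t,(172,6),.029,(240,170,300,220)));print("blue",seg(t,(105,128),.031,(180,110,250,170)))
for k in(o,t):print("jar",rect(pts(k,(0,179),.075,.012,(130,130,175,170),0,0)))
E
```

```text
[ 0.4346623  -0.23972624  0.20928049] 0.08478106756963996
n10820 c(433.9,-240.7) 189.9x80.1 yaw 83.6 z34.0
[-1.03509772e-03 -9.77803769e-04  3.39622223e+01]
tin {'n': 278, 'c': (657.7, -138.6), 'mean': [657.4, -137.5], 'size': (64.5, 63.1), 'yaw': 0.0}
red {'n': 602, 'c': (461.5, 4.0), 'mean': [461.4, 2.9], 'size': (102.2, 58.4), 'yaw': 86.9}
blue {'n': 890, 'c': (628.9, 167.2), 'mean': [628.8, 167.1], 'size': (133.9, 68.0), 'yaw': 73.0}
jar n274 c(592.5,367.2) 54.9x52.9 yaw 91.0 z73.5
jar n276 c(592.7,367.1) 54.6x53.2 yaw 89.8 z73.2
```

View pics/w8.png

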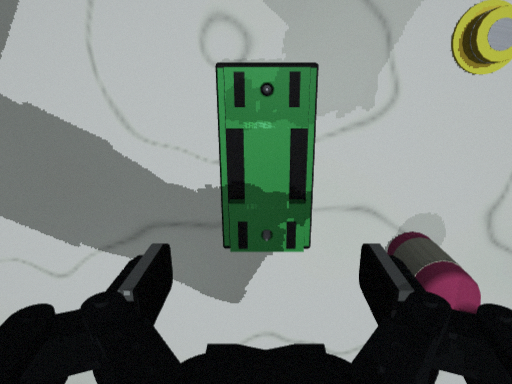

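The carrier lies flat with its top at 34.0 mm and both dowels in its holes at (267,89) and (267,235). The mats are served, and the bottle and jar are undisturbed.

```bash
python3 -c "
from rig import ctrl
print(ctrl.hand_in())"
```

```text
the job is handed in; nothing more can be done
None
```

The job is handed in: by my last camera measurements the tin, red case and blue case each lie within about 3 mm of their mat centres, and the carrier sits flat on the dock over both dowels. The jar did not move and the bottle was not touched; the hand-in gave no verdict.

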